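# Thread the guide rod of the specimen saw's feed table

## Robot

A 6-joint arm with a two-finger parallel gripper is mounted at the origin on the work surface. World frame = base frame: x ahead of the robot, y to its left, z up, the work surface at z = 0. Lengths are in m, angles in degrees, forces in N, time in s.
With the tool pointing down it reaches from about 0.35 to 0.875 m from the base axis. Payload 4.2 kg.
Tool frame: the origin (TCP) lies midway between the tips of the shut fingers; the grasp point (between the pads) lies 19 mm behind it; z points along the fingers, y is the line along which they close (so a half turn about z gives the same grasp; the last joint's range is limited). The gripper opens to 87 mm and grips with 3 to 60 N. Pads are 19 mm wide; open, the fingers measure 117 mm over their backs; the gripper's body (75 mm by 190 mm) begins 51 mm behind the grasp point.
Start: joints at [-58.35, 22.042, 0.453, 0, -68.411, -14.817], TCP at [0.181, -0.598, 0.223] pointing down, gripper open.
Joint ranges: [-179.83, 179.83], [-69.29, 118.12], [-61.27, 80.66], [-181.25, 117.63], [-171.15, -9.14], [-177.46, 177.46]. Speed limits (degrees/s): [159.86, 159.86, 180, 180, 180, 180].

## Interface

Orientations are given as [roll, pitch, yaw] about the fixed x, y, z axes, in that order (R = Rz(yaw) Ry(pitch) Rx(roll)).
In Python, from workcell import env gives the robot as it stands. The module is installed in compiled form; this text tells all that it offers. Calls block until the motion is done:
- env.goto(position, orientation): joint-space move of the TCP to a pose.
- env.move_straight(position, rotation=None, rate=0.15, force_limit=None): straight line of the TCP; rotation=None keeps the orientation; rate is the mean speed in m/s. With force_limit (N) it stops when the force on the tool has changed by that much, and returns True; else False.
- env.set_joints(angles): joint-space move.
- env.gripper_to(opening, grasp_force=None): opening from 0.0 (shut) to 1.0 (fully open); grasp_force is the grip in N (None keeps the last); returns when the fingers have stopped.
- env.dwell(seconds).
- env.inverse_kinematics(position, orientation): joint angles nearest the present ones, or None.
- env.read_state(): the state.
- env.grab_frame(name): name is "side" or "top"; returns a dict with "image" (400x640x3 uint8, blue, green, red), "fx", "fy", "cx", "cy" (pixels), "D" ([k1, k2, p1, p2, k3] as OpenCV has them; the pictures are not rectified), "position" and "orientation" of the camera in the world. Camera axes: x right, y up, looking along -z (the intrinsics and any distortion apply to the point x, -y, -z); pixel columns grow to the right and rows downward; lengths in m; the calibration is good to about 2 mm. A picture is of the moment at which its call begins. There is no depth.
A pose or a line that the arm cannot do raises env.Unreachable and nothing moves.
- env.close_job(): hands the job in; it is judged then, once.
Trained networks look in a picture, given as the dict that the camera call returned (one of the last four; its "shot" number tells which), for a name from the list of things; names that differ only in an ending like _2 or _b are one class to them, and where a whole thing is asked for, a point or a joint stands for the part that bears it (a point fixed in the world has none). Each returns a list of dicts, best first, with "score" (0 to 1); they miss things now and then, are a little off and sometimes report something else, mostly with a low value. They report only what shows in the picture. A call takes as long as a camera call.
- env.search_frame(picture, thing): "xyz" ([x, y, z] in m, in world coordinates, good to about 4 mm: the middle of the surface that is visible of it).
- env.trace(picture, thing): "mask" (400x640 bool, what is visible of it).
The state is a dict: "clock": time; "joint_positions": joint angles; "qvel": joint speeds; "joint_torque": joint torques, N m; "position": TCP position; "tool_rot": TCP orientation; "force": force on the tool from outside, world axes, zero at the start; "wrist_torque": the same for the moment, N m; "opening": opening from 0.0 (shut) to 1.0 (fully open); "finger_force": force on a finger pad.
Only numpy, scipy, OpenCV 4.12 (cv2) and the standard library are available. Lean on these libraries where they do the work, as an engineer would, in place of code of your own. Each camera call takes 0.05 s, during which the arm holds its last target. There are 200 camera calls.

## Task

Slide the carriage of the saw's feed table along its rails until it stops fully home, with its bushing right under the bushing of the overhanging arm. Then take the longest of the three steel rods out of the rack and thread it from above, tapered end first, down through the arm's bushing and on through the carriage's bushing, until its tip shows below the carriage but does not come to rest on the base plate. The rod has no collar, so finish while still holding it there, and leave the other two rods and everything else on the bench where they are.

Things in the scene. Friction and masses are not known exactly. Their poses are not given: they have to be found in the camera images.
- feed_table: Fixed to the bench: dark base plate 10 mm thick (x -95 to +60 mm, y -290 to +70 mm), two rails, an aluminium column (x -93 to -63 mm) whose arm, 40 mm wide, overhangs to x = +22 mm, 94 to 116 mm above the bench. Origin at bench height straight below the arm's bushing. Its y axis is the way the carriage slides home.
- carriage (a joint): Position of the carriage along the feed table's y axis, in m: 0 is the far end of its way, 0.12 is fully home against a hard stop, where the two bushings are in line. It moves with about 3 N of friction and stays where it is left.
- carriage_post (a point): Centre of the top (94 mm above the bench) of the upright steel post that moves the carriage: diameter 16 mm, 50 mm tall, foot on the aluminium carriage plate at 44 mm. It stands on the middle line, 130 mm behind (feed table -y) the carriage's bushing. The plate, 100 mm wide in x, reaches 30 mm behind the post and 25 mm ahead of the bushing.
- upper_bush (a point): Centre of the upper mouth of the brass bushing in the arm, 120 mm above the bench. Vertical bore 15 mm, outside 24 mm, 26 mm long (down to 94 mm), open at both ends; it stands 4 mm proud of the arm.
- lower_bush (a point): Centre of the upper mouth of the same kind of brass bushing in the carriage's nose, 60 mm above the bench: vertical bore 15 mm, 26 mm long, open at both ends, its underside 34 mm above the bench. Below it is only air down to the base plate's top, 10 mm above the bench. It moves with the carriage.
- rod_long: The longest rod: plain round steel, diameter 12 mm, 180 mm long, about 0.16 kg, standing upright in one of the rack's three holes. Origin at the centre of its lower end (the tip); z points up along the rod. The lowest 10 mm taper to 7 mm diameter at the tip.
- rod_medium: Another rod of the same make, 12 mm in diameter, 135 mm long, in the rack; origin at its lower end. To be left alone.
- rod_short: Another rod of the same make, 12 mm in diameter, 95 mm long, in the rack; origin at its lower end. To be left alone.
- rack: Grey plastic rack, fixed: block 180 x 50 mm (x, y), 50 mm high, with three upright square holes, 14 mm wide, 40 mm deep, in a row along its x axis at x = -55, 0 and +55 mm. The rods stand in the holes, tips 10 mm above the bench; any rod may be in any hole. Origin at the centre of its underside.
- amber_jar: Bystander, to be left where it is: small amber jar, 48 mm across, 75 mm tall, near the feed table's +x side; origin at the centre of its underside.
- screwdriver: Bystander, to be left where it is: screwdriver lying on the bench near the feed table's +x side, about 200 mm long, along its own x axis.
- reagent: Bystander, to be left where it is: white bottle, 60 mm across, 130 mm tall; origin at the centre of its underside.
- beaker: Bystander, to be left where it is: glass beaker, 70 mm across, 90 mm tall; origin at the centre of its underside.
- slide_tray: Bystander, to be left where it is: low open plastic tray 120 x 90 x 30 mm; origin at the centre of its underside.
- wrench: Bystander, to be left where it is: steel wrench lying on the bench, along its own x axis.
- weight: Bystander, to be left where it is: steel weight, 40 mm across, 50 mm tall; origin at the centre of its underside.

How it is judged:
By the outcome, as a careful person would: the job done as asked, in the order asked, and still so for the second after the job is handed in, while the arm keeps its last pose, push and grip.
It also fails if it takes over 72 s, if anything falls off the work surface, if the arm or the gripper's body presses on something with over 40 N, if the wrist force passes 120 N, or if a joint passes its speed limit or range.

## Working session

There is one attempt and no reset: what is moved stays moved. The work goes in short steps, each a Python script; the robot and the scene stay as the last script left them, time stands still between calls to the robot, and variables do not carry over. Pictures are saved under pics/ and viewed, at most 10 in all, crops included, and the job is handed in when it is done.

```bash
mkdir -p pics; python3 - <<'E'
from workcell import env
import cv2,numpy as np
for n in("top","side"):
    f=env.grab_frame(n); cv2.imwrite(f"pics/{n}0.png",f["image"])
    print(n,f["fx"],f["fy"],f["cx"],f["cy"],f["D"],f["position"],f["orientation"])
    for t in["feed_table","carriage","carriage_post","upper_bush","lower_bush","rod_long","rod_medium","rod_short","rack","amber_jar","screwdriver","reagent","beaker","slide_tray","wrench","weight"]:
        print(t,[(np.round(d["xyz"],3).tolist(),round(d["score"],2)) for d in env.search_frame(f,t)[:3]])
print(env.read_state())
E
```

```text
top 505.84724406089924 505.84724406089924 321.36943994992066 206.46988409436565 [-0.15664779  0.          0.          0.          0.        ] [ 0.26691878 -0.04154749  1.68523537] [ 11.36892826   1.45123224 -90.91369995]
feed_table [([0.569, -0.057, 0.011], 0.61)]
carriage [([0.596, -0.096, 0.048], 0.81)]
carriage_post [([0.599, -0.088, 0.046], 0.92), ([0.736, 0.067, 0.026], 0.37)]
upper_bush [([0.567, -0.056, 0.008], 0.63)]
lower_bush [([0.6, -0.095, 0.045], 0.59)]
rod_long [([0.575, 0.286, 0.138], 0.4)]
rod_medium [([0.523, 0.283, 0.109], 0.56)]
rod_short []
rack [([0.518, 0.275, 0.046], 0.75), ([0.667, 0.423, 0.05], 0.46)]
amber_jar [([0.721, -0.116, 0.078], 0.68)]
screwdriver [([0.737, 0.066, 0.025], 0.65), ([0.518, 0.277, 0.049], 0.27)]
reagent [([0.503, -0.436, 0.084], 0.74)]
beaker [([0.667, -0.43, 0.046], 0.65)]
slide_tray [([0.731, 0.29, 0.004], 0.57)]
wrench [([0.387, -0.356, 0.006], 0.77), ([0.502, -0.437, 0.083], 0.55)]
weight [([0.669, 0.427, 0.05], 0.73)]
side 509.5436374057758 509.5436374057758 321.80723163607956 202.03565870456399 [-0.10339477  0.          0.         
[... 1013 characters left out ...]
 0.56)]
{'clock': 1.7, 'joint_positions': array([-5.83501228e+01,  2.20413327e+01,  4.52705305e-01, -5.56386352e-04,
       -6.84117982e+01, -1.48154087e+01]), 'qvel': array([-0.10020114, -0.04813812, -0.01021033,  0.01224633, -0.03349667,
       -0.04213577]), 'joint_torque': array([-9.42456882e-05, -3.90458715e+01,  1.87618357e+01,  4.22451541e+00,
        1.54457503e-02, -2.08164323e-05]), 'position': array([ 0.18100987, -0.59818819,  0.22255283]), 'tool_rot': array([ 1.79999456e+02,  3.91339444e-04, -1.63165736e+02]), 'force': array([ 0.03797223, -0.17976239, -0.1794999 ]), 'wrist_torque': array([-0.02022106, -0.03163341,  0.00456163]), 'finger_force': 0.0, 'opening': 0.9991236854267447}
```

View pics/top0.png

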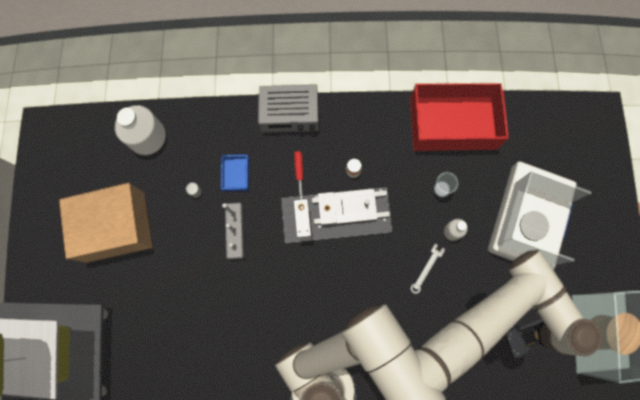

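View pics/side0.png

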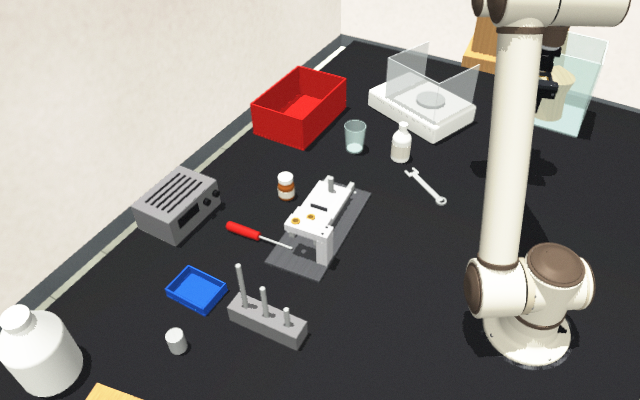

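The top view shows the table with the arm bushing at about (301,206), the carriage bushing at (327,208) and the post at (366,205). In the side view the tallest rod is at the far end of the rack, (240,265). Next I'll get sharper positions from brass colour and enlarged crops.

```bash
cat > h.py <<'E'
from workcell import env
import cv2,numpy as np
from scipy.spatial.transform import Rotation as Ro
def K(f): return np.array([[f["fx"],0,f["cx"]],[0,f["fy"],f["cy"]],[0,0,1.]])
def on_z(f,uv,z):
    "pixels -> world points on the plane of height z"
    n=cv2.undistortPoints(np.array(uv,float).reshape(-1,1,2),K(f),np.array(f["D"]))[:,0]
    d=np.c_[n[:,0],-n[:,1],-np.ones(len(n))]@Ro.from_euler("xyz",f["orientation"],degrees=True).as_matrix().T
    p=np.array(f["position"]); return p+d*((z-p[2])/d[:,2])[:,None]
def pix(f,P):
    c=(np.array(P,float).reshape(-1,3)-f["position"])@Ro.from_euler("xyz",f["orientation"],degrees=True).as_matrix()
    return cv2.projectPoints((c*[1,-1,-1]).reshape(-1,1,3),np.zeros(3),np.zeros(3),K(f),np.array(f["D"]))[0][:,0]
def brass(f,c,r=22):
    x0,y0=int(c[0])-r,int(c[1])-r
    h=cv2.cvtColor(f["image"],cv2.COLOR_BGR2HSV)[y0:y0+2*r,x0:x0+2*r]
    m=cv2.inRange(h,(8,70,60),(35,255,255))
    n,_,s,ct=cv2.connectedComponentsWithStats(m)
    return [(ct[i]+[x0,y0],int(s[i,4])) for i in range(1,n) if s[i,4]>5]
def crop(f,box,k,name):
    x,y,w,h=box; cv2.imwrite(name,cv2.resize(f["image"][y:y+h,x:x+w],None,fx=k,fy=k,interpolation=cv2.INTER_CUBIC))
E
python3 - <<'E'
from h import *
t=env.grab_frame("top"); s=env.grab_frame("side")
for f,c in((t,(314,207)),(s,(303,219))):
    for ct,a in brass(f,c,24): print(ct.round(1),a,on_z(f,[ct],.12).round(4),on_z(f,[ct],.06).round(4))
a=cv2.resize(t["image"][180:248,220:396],None,fx=4.5,fy=4.5,interpolation=cv2.INTER_CUBIC)
b=cv2.resize(s["image"][165:350,220:380],None,fx=2.5*1.5,fy=2.5*1.5,interpolation=cv2.INTER_CUBIC)
cv2.imwrite("pics/a.png",a)
crop(s,(220,170,160,110),5,"pics/b.png")
E
```

```text
[299.8 205.6] 15 [[0.5866 0.0613 0.12  ]] [[0.5988 0.0652 0.06  ]]
[326.7 207.6] 27 [[ 0.5784 -0.0238  0.12  ]] [[ 0.5903 -0.0231  0.06  ]]
[286.5 198.7] 30 [[0.6444 0.0032 0.12  ]] [[ 0.6828 -0.0507  0.06  ]]
[310.7 216.4] 38 [[0.557  0.0291 0.12  ]] [[ 0.5895 -0.0231  0.06  ]]
[295.2 220.6] 47 [[0.5828 0.06   0.12  ]] [[0.6171 0.01   0.06  ]]
```

View pics/a.png

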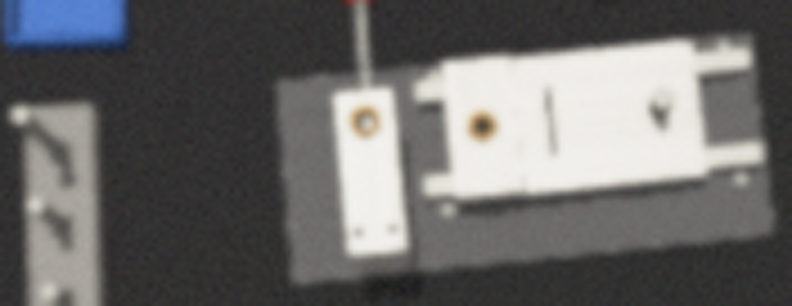

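View pics/b.png

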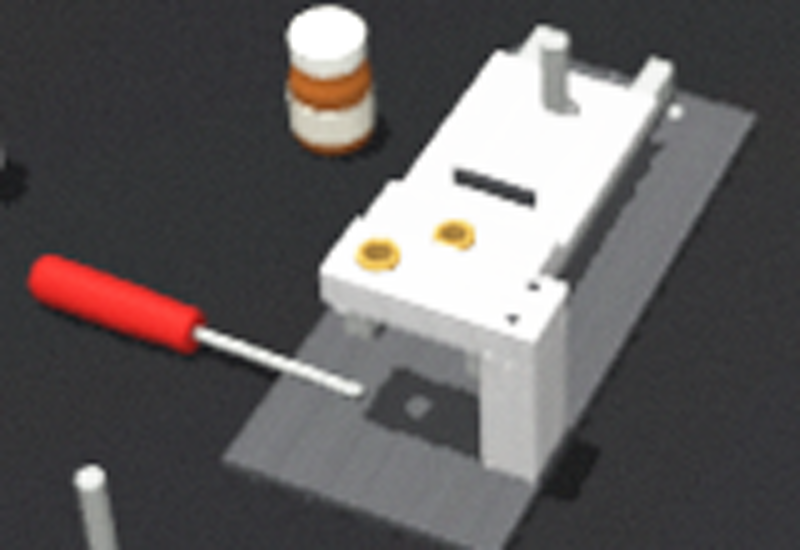

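```bash
cat >> h.py <<'E'
def rodtop(f,z,c,r=9):
    "bright blob nearest the predicted pixel"
    x0,y0=int(c[0])-r,int(c[1])-r
    return f["image"][y0:y0+2*r,x0:x0+2*r]
E
python3 - <<'E'
from h import *
t=env.grab_frame("top"); s=env.grab_frame("side")
A=lambda *p:[(220+x/4.5,180+y/4.5) for x,y in p]
B=lambda *p:[(220+x/5,170+y/5) for x,y in p]
print("upper",on_z(t,A((366,122)),.12),on_z(s,B((378,253)),.12))
print("lower",on_z(t,A((482,125)),.06),on_z(s,B((455,234)),.06))
e=on_z(t,A((276,80),(752,37),(773,236),(293,284)),.01); print("base",e.round(4))
for i,j in((1,0),(2,3)): d=e[j]-e[i]; print("yaw",np.degrees(np.arctan2(-d[0],d[1])))
print("post",on_z(t,A((663,98)),.094),on_z(s,B((552,40)),.094))
print("long",on_z(t,A((19,115)),.19),on_z(s,B((91,473)),.19))
print("med",on_z(t,A((36,206)),.145)); print("short",on_z(t,A((48,291)),.105))
print("rack edge",on_z(t,A((95,104),(102,300)),.05))
for P in([.60,-.152],[.52,.28],[.575,.28],[.584,.059]):
  for yaw in(4.5,184.5,90,-90): print(P,yaw,env.inverse_kinematics([*P,.2],[180,0,yaw]))
E
```

```text
upper [[0.5816014  0.05644403 0.12      ]] [[0.58195398 0.05971257 0.12      ]]
lower [[ 0.58966126 -0.02433164  0.06      ]] [[ 0.58808269 -0.02215797  0.06      ]]
base [[ 0.6375  0.1312  0.01  ]
 [ 0.6631 -0.2292  0.01  ]
 [ 0.511  -0.2386  0.01  ]
 [ 0.4822  0.1187  0.01  ]]
yaw 4.061349127453646
yaw 4.608463140930385
post [[ 0.59984001 -0.1542566   0.094     ]] [[ 0.60047924 -0.15048138  0.094     ]]
long [[0.5773097 0.28783   0.19     ]] [[0.57831346 0.28672913 0.19      ]]
med [[0.5220735  0.28441151 0.145     ]]
short [[0.46780467 0.28322149 0.105     ]]
rack edge [[0.61347206 0.26172059 0.05      ]
 [0.46760086 0.25455749 0.05      ]]
[0.6, -0.152] 4.5 [ 7.46096839e-01  2.23600820e+01 -2.38591345e+00  2.54444375e-14
 -6.52540046e+01  9.37539032e+01]
[0.6, -0.152] 184.5 [ 7.46096839e-01  2.23600820e+01 -2.38591345e+00 -2.54444375e-14
 -6.52540046e+01 -8.62460968e+01]
[0.6, -0.152] 90 None
[0.6, -0.152] -90 [  0.74609684  22.36008199  -2.38591345   0.         -65.25400457
  -0.74609684]
[0.52, 0.28] 4.5 [ 4.39992736e+01  1.96587965e+01 -6.52369595e+00  2.54444375e-14
 -6.38175
[... 507 characters left out ...]
  7.31289494e-01 -2.54444375e-14
 -6.64004198e+01 -1.25933470e+02]
[0.575, 0.28] 90 [ 40.43347046  24.33086966   0.73128949   0.         -66.40041983
 139.56652954]
[0.575, 0.28] -90 [ 40.43347046  24.33086966   0.73128949   0.         -66.40041983
 -40.43347046]
[0.584, 0.059] 4.5 [ 2.15667311e+01  1.93142808e+01 -7.03985158e+00  2.54444375e-14
 -6.36458677e+01  7.29332689e+01]
[0.584, 0.059] 184.5 [ 2.15667311e+01  1.93142808e+01 -7.03985158e+00 -2.54444375e-14
 -6.36458677e+01 -1.07066731e+02]
[0.584, 0.059] 90 [ 21.56673111  19.31428075  -7.03985158   0.         -63.64586767
 158.43326889]
[0.584, 0.059] -90 [ 21.56673111  19.31428075  -7.03985158   0.         -63.64586767
 -21.56673111]
```

```bash
python3 - <<'E'
from h import *
yw=4.5; u=np.array([-np.sin(np.radians(yw)),np.cos(np.radians(yw)),0])
p=np.array([.600,-.152,.24]); o=[180,0,184.5]
env.goto(p,o); env.gripper_to(.6)
p[2]=.063; print(env.move_straight(p,force_limit=8))
env.gripper_to(0,20); st=env.read_state(); print(st["position"],st["opening"],st["force"],st["finger_force"])
print("stop",env.move_straight(p+u*.1,rate=.05,force_limit=18))
st=env.read_state(); print(st["position"],st["force"],(st["position"]-p)@u,st["clock"])
t=env.grab_frame("top"); s=env.grab_frame("side")
crop(s,(220,150,160,120),5,"pics/c.png")
E
```

```text
False
[ 0.60008973 -0.15240304  0.06313702] 0.17383204524597054 [-0.31419745 -1.37830862  1.18216499] 19.999992954544723
stop True
[ 0.59360248 -0.07350059  0.06310315] [-0.43644942 -3.45328701  2.13829084] 0.0787593681216787 8.4583
```

View pics/c.png

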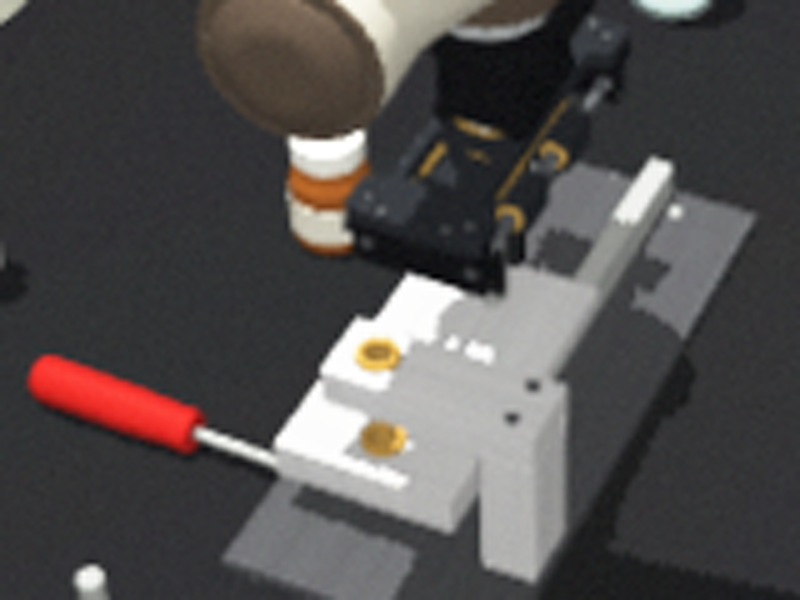

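The carriage has stopped with its bushing (382,438) below the arm's bushing (378,353). I'll push once more to confirm it is at the stop, release the post, and measure the bushings again.

```bash
python3 - <<'E'
from h import *
yw=4.5; u=np.array([-np.sin(np.radians(yw)),np.cos(np.radians(yw)),0])
q=env.read_state()["position"]
print("stop",env.move_straight(q+u*.02,rate=.05,force_limit=25))
st=env.read_state(); p=st["position"]; print(p,st["force"],(p-q)@u, "bush",p+.13*u)
env.gripper_to(.6); print(env.read_state()["position"])
p[2]=.26; env.move_straight(p,rate=.2)
o=[180,0,184.5]
env.goto([.578,.2,.30],o); env.gripper_to(.6)
t=env.grab_frame("top"); s=env.grab_frame("side")
for f,c in((t,(301,207)),(s,(296,225))):
    for ct,a in brass(f,c,20): print(ct.round(1),a,on_z(f,[ct],.12).round(4),on_z(f,[ct],.06).round(4))
x=cv2.resize(t["image"][180:248,220:396],None,fx=4.5,fy=4.5,interpolation=cv2.INTER_CUBIC)
y=cv2.resize(s["image"][180:246,230:406],None,fx=4.5,fy=4.5,interpolation=cv2.INTER_CUBIC)
cv2.imwrite("pics/d.png",np.vstack([x,y])[:600])
print(env.read_state()["clock"])
E
```

```text
stop True
[ 0.59357443 -0.07355464  0.06308403] [-0.01102563 -2.52005347  2.06017447] -3.9734414831618935e-05 bush [0.58337474 0.05604462 0.06308403]
[ 0.59330023 -0.07385449  0.06308926]
[300.6 206.4] 29 [[0.584  0.0587 0.12  ]] [[0.5962 0.0625 0.06  ]]
[295.  220.4] 51 [[0.5835 0.0598 0.12  ]] [[0.6178 0.0098 0.06  ]]
[296.3 237.2] 52 [[0.5511 0.1065 0.12  ]] [[0.5832 0.0596 0.06  ]]
12.225
```

View pics/d.png

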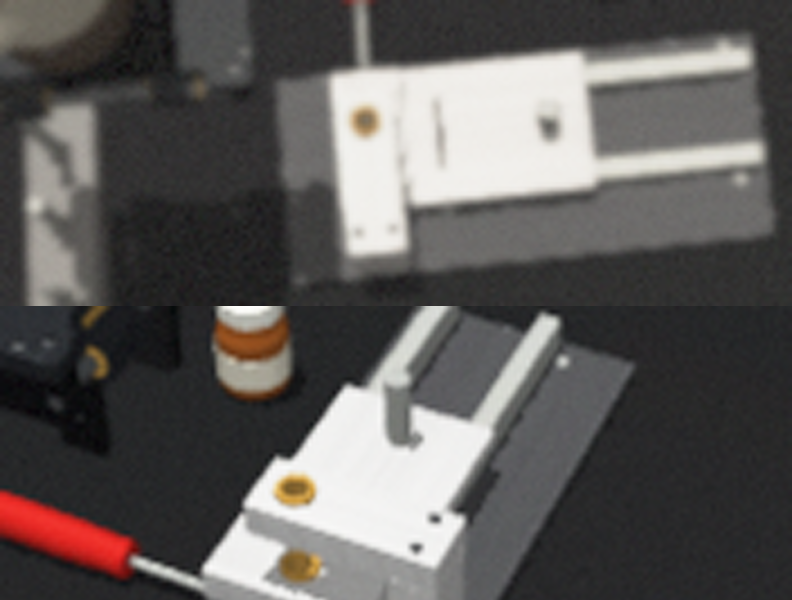

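The carriage is home: the upper bushing at (0.5835, 0.0598) and the lower one at (0.5832, 0.0596), both from the side camera, are in line. Next I'll take the long rod.

```bash
python3 - <<'E'
from h import *
o=[180,0,182.6]
p=np.array([.578,.2865,.26]); env.goto(p,o)
p[2]=.131; print(env.move_straight(p,rate=.1,force_limit=6))
env.gripper_to(0,40); st=env.read_state(); print(st["position"],st["opening"]*87,st["force"],st["wrist_torque"],st["finger_force"])
p=st["position"].copy(); p[2]=.275; print(env.move_straight(p,rate=.1))
st=env.read_state(); print(st["position"],st["opening"]*87,st["force"],st["wrist_torque"])
q=np.array([.583,.0575,.275]); env.move_straight(q,o,rate=.2); env.dwell(.3)
t=env.grab_frame("top"); s=env.grab_frame("side")
crop(s,(220,130,160,120),5,"pics/e.png"); cv2.imwrite("pics/s.png",s["image"])
print(pix(s,[[.583,.0575,z] for z in (.154,.12)]),pix(t,[[.583,.0575,.154]]))
print(env.read_state()["position"],env.read_state()["clock"])
E
```

```text
False
[0.5780051  0.28654998 0.13101954] 11.1619839749929 [0.5930747  0.14493046 0.80169473] [ 0.03632966 -0.02680275  0.05362087] 40.00006203074008
False
[0.57772115 0.28640374 0.27409318] 11.154673819714416 [ 0.05517446  0.55998795 -3.20085036] [ 0.00304583 -0.01046827  0.03871568]
[[295.06780902 209.86606731]
 [295.71167297 219.89816158]] [[300.2848023  204.52409267]]
[0.58298679 0.05785897 0.27494877] 18.1917
```

View pics/e.png

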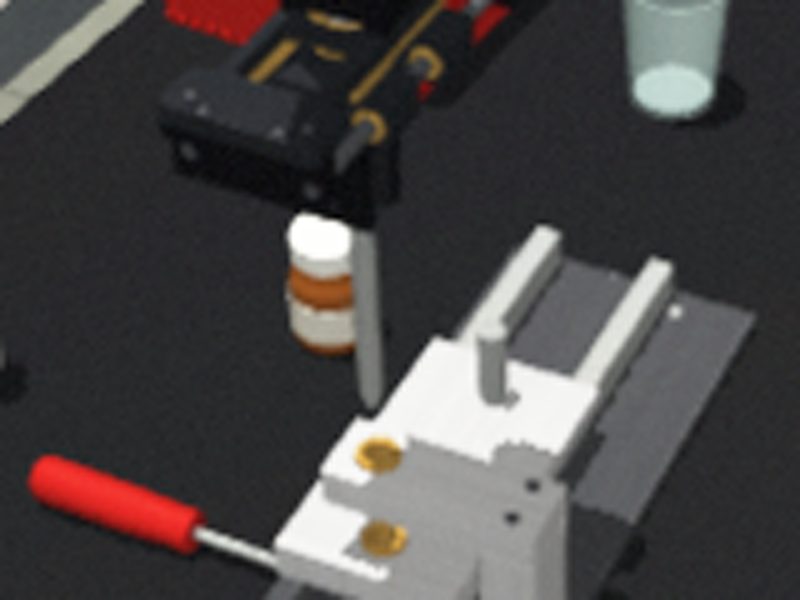

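The rod's tip shows at (371,407) in the crop, just above the upper bushing mouth at (379,455), and about 1.4 mm too far toward +x/+y. I'll shift it and descend with a force limit.

```bash
python3 - <<'E'
from h import *
def show(n,r):
    st=env.read_state(); print(n,r,st["position"].round(4),"tip",round(st["position"][2]-.121,4),st["force"].round(1),st["wrist_torque"].round(2),round(st["clock"],1))
q=np.array([.582,.057,.275]); env.move_straight(q,rate=.05); env.dwell(.2); show("pre",0)
q[2]=.238; r=env.move_straight(q,rate=.03,force_limit=5); show("mouth",r)
if not r:
    q[2]=.222; r=env.move_straight(q,rate=.02,force_limit=6); show("in",r)
s=env.grab_frame("side"); crop(s,(255,170,80,60),8,"pics/f.png")
E
```

```text
pre 0 [0.582 0.057 0.275] tip 0.154 [ 0.7  0.1 -2.3] [ 0.03  0.01 -0.01] 18.6
mouth False [0.5822 0.057  0.2383] tip 0.1173 [-0.1 -0.  -1.8] [ 0.02 -0.04  0.01] 20.0
in False [0.5821 0.057  0.2222] tip 0.1012 [ 0.4  0.2 -1.5] [ 0.01  0.   -0.01] 21.0
```

View pics/f.png

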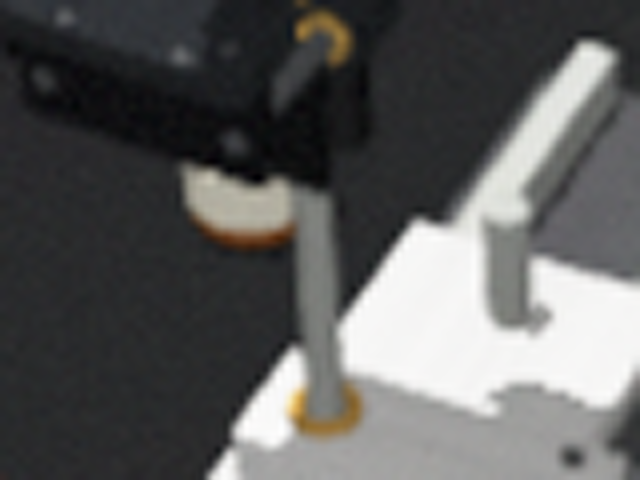

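The rod is in the bore at (325,410) with no contact force. I'll carry on into the lower bushing.

```bash
python3 - <<'E'
from h import *
def show(n,r):
    st=env.read_state(); print(n,r,st["position"].round(4),"tip",round(st["position"][2]-.121,4),st["force"].round(1),st["wrist_torque"].round(2),round(st["opening"]*87,2),round(st["clock"],1))
q=np.array([.582,.057,.19]); r=False
for z in (.19,.175,.16,.142):
    q[2]=z; r=env.move_straight(q,rate=.025,force_limit=7); show(z,r)
    if r: break
s=env.grab_frame("side"); crop(s,(235,170,110,80),7,"pics/g.png")
E
```

```text
0.19 False [0.5821 0.057  0.1902] tip 0.0692 [-0.   0.8 -1.9] [ 0.   -0.02  0.  ] 11.13 22.5
0.175 False [0.5821 0.057  0.175 ] tip 0.054 [ 0.2  0.1 -1.8] [0.   0.   0.02] 10.67 23.2
0.16 False [0.5821 0.057  0.1601] tip 0.0391 [ 0.2 -0.  -2. ] [-0.01 -0.03 -0.  ] 11.07 24.0
0.142 False [0.5821 0.057  0.1421] tip 0.0211 [ 0.2 -0.2 -1.4] [-0.01  0.01  0.04] 11.02 24.8
```

View pics/g.png

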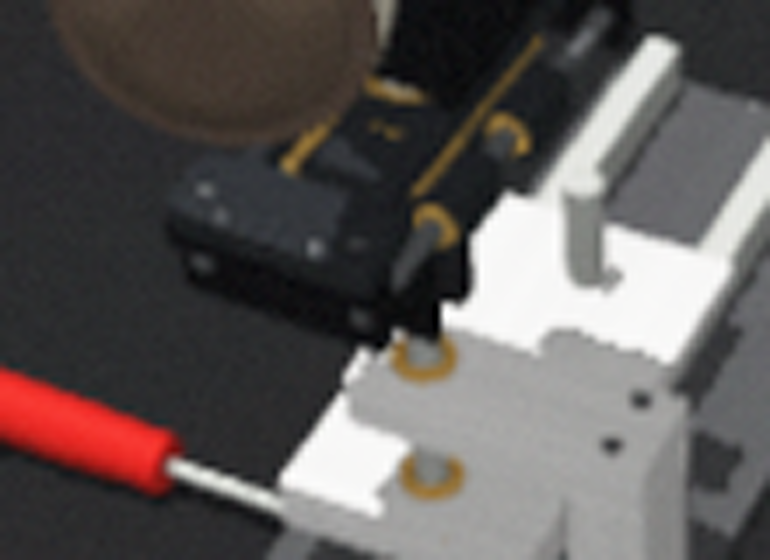

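The rod passes through both bushings, at (425,355) and (432,470). Forces are near zero and the tip is about 21 mm above the bench, 11 mm clear of the base plate.

```bash
python3 -c "
from workcell import env
env.dwell(.3); print(env.read_state()['force'],env.close_job())"
```

```text
the job is handed in; nothing more can be done
[-0.21677586 -0.58973994 -2.68751458] None
```

The job is handed in: the carriage is fully home, and the longest rod is held through both bushings with its tip about 21 mm above the bench by arm position, 13 mm below the carriage's bushing and 11 mm clear of the base plate.

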